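# Start the dust extractor at its touch-latch switch box

### The job

Start the dust extractor: on the wider of the two metal boxes, press down on the edge of the lid nearest you so that the catch lets go and the spring raises the lid, then push the lid right back until it stays open by itself. Then press the larger of the two buttons inside fully down and let it come up again. Only touch and push: leave the other box shut and the smaller button alone, and leave the loose things on the bench where they are.

Things in the scene. Friction and masses are not known exactly. Their poses are not given: they have to be found in the camera images.
- wide_box: The wider switch box: grey sheet metal, 150 mm deep (x), 200 mm wide (y), walls 100 mm high, plain aluminium lid on top (top face 114 mm up). Origin: centre of its underside; x points from the pressing edge (robot side) to the hinge edge, z up. Fixed to the bench, turned up to 0.3 rad. A panel inside, 60 mm up, carries two black buttons in steel collars.
- wide_hinge (a point): Middle of the wide box's lid hinge line, at (75, 0, 108) mm in the box's frame; the hinge runs along the box's y. When the lid is up, a thin spring arm stands out from here along the +y side wall; the catch lies inside, within 45 mm of the middle of the opposite (robot side) wall.
- wide_lid_edge (a point): Point on the top face of the wide box's lid, at the middle of its free (pressing) edge, 154 mm from the hinge line. The lid overhangs the walls by 4 mm, has a 10 mm down-turned skirt on its front and sides and no handle. Under it a catch holds it: pressing near this edge 5 mm down (3 to 6 N; firm stop at 7 mm) releases it.
- wide_lid (a joint): Lid angle, rad: 0 shut, grows as the free edge swings up and away from the robot. Pressed to -0.035 (stop -0.05) the catch lets go; when the finger leaves, a spring arm raises the lid in about 1.5 s to 1.0, where it rests. From there it swings freely (0.16 to 0.25 kg): below 1.57 it drops back to 1.0, beyond it falls to its stop at 1.9 and stays.
- start (a joint): Travel of the larger button, m: 0 up, 0.006 fully down; springs back; 5 N holds it fully down.
- start_top (a point): Centre of the top of the larger button, 28 mm across, black in a steel collar; at (5, -45, 78) mm in the box's frame when up.
- stop (a joint): Travel of the smaller button, m: 0 up; not to be pressed.
- stop_top (a point): Centre of the top of the smaller button, 18 mm across, at (5, 35, 78) mm in the box's frame; leave alone.
- narrow_box: The narrower box, same make and lid but 130 mm wide (y); leave it shut. Origin: centre of its underside; x points from the pressing edge (robot side) to the hinge edge, z up. Fixed to the bench, turned up to 0.3 rad.
- narrow_lid (a joint): Hinge angle of the narrow box's lid, rad: 0 shut. It has the same touch latch; not to be opened.
- jar: Loose bystander: amber glass jar with steel cap, 44 mm across, 70 mm high; leave in place.
- bolt: Loose bystander: steel bolt standing on its head, head 38 mm across, 60 mm high; leave in place.
- tape: Loose bystander: black tape roll lying flat, 64 mm across, 22 mm high; leave in place.
- screwdriver: Loose bystander: screwdriver lying near the robot; leave in place.
- wrench: Loose bystander: steel wrench lying near the robot; leave in place.
- spray: Loose bystander: plain aluminium spray can, 62 mm across, 190 mm high, beyond the boxes; leave in place.
- mug: Loose bystander: steel mug, 80 mm across, 90 mm high, beyond the boxes; leave in place.

How it is judged:
On the way, in this order (a step that is already met when the one before it is completed fails the run):
1. the wide box's catch has let go and its lid stands ajar (beyond 0.5 rad) (value of joint wide_lid above 0.5 rad), for 0.1 s.
2. the lid is pushed right back, beyond 1.65 rad (value of joint wide_lid above 1.65 rad), for 0.2 s.
3. the larger button is pressed down (4.5 mm of its 6 mm) (value of joint start above 0.0045 m), for 0.05 s.
At the end, for the whole second after the job is handed in: The wide box's lid rests open beyond 1.65 rad, the larger button has been pressed and is up again (within 2 mm), the smaller button is up, the narrow box is shut (under 0.05 rad), and every loose thing is within 20 mm of where it was (value of joint wide_lid above 1.65 rad and value of joint each of start, stop below 0.002 m and value of joint narrow_lid below 0.05 rad and distance of each of jar, bolt, tape, screwdriver, wrench, spray, mug from where it was at the start of the episode below 0.02 m); the robot touches nothing.
It fails at once if the smaller button is pressed (3 mm) (value of joint stop above 0.003 m).
It fails at once if the narrow box is opened (value of joint narrow_lid above 0.05 rad).
It fails at once if a loose thing is shoved, lifted or carried (20 mm) (distance of any of jar, bolt, tape, screwdriver, wrench, spray, mug from where it was at the start of the episode above 0.02 m).
It also fails if it takes over 48 s, if anything falls off the work surface, if the arm or the gripper's body presses on something with over 40 N, if the wrist force passes 120 N, or if a joint passes its speed limit or range.

### The arm

A 6-joint arm with a two-finger parallel gripper is mounted at the origin on the work surface. World frame = base frame: x ahead of the robot, y to its left, z up, the work surface at z = 0. Lengths are in m, angles in rad, forces in N, time in s.
With the tool pointing down it reaches from about 0.3 to 0.775 m from the base axis. Payload 14.6 kg.
Tool frame: the origin (TCP) lies midway between the tips of the shut fingers; the grasp point (between the pads) lies 19 mm behind it (ctrl.hold_point_z is the distance from the TCP to the grasp point, in m); z points along the fingers, x is the direction in which the jaws open and shut, and the axes are right-handed (so a half turn about z gives the same grasp; the last joint's range is limited). The gripper opens to 94 mm and grips with 3 to 60 N. Pads are 16 mm wide; open, the fingers measure 119 mm over their backs; the gripper's body (75 mm by 177 mm) begins 78 mm behind the grasp point.
Start: joints at [-0.067, 0.3, 1.521, -0, 1.321, -0.067], TCP at [0.55, -0, 0.205] pointing down, gripper open.
Joint ranges: [-3.03, 3.03], [-0.79, 2.21], [0.23, 2.52], [-1.04, 4.18], [0, 3.07], [-2.55, 2.55]. Speed limits (rad/s): [2.22, 2.22, 2.57, 3.14, 3.14, 3.14].

### API

Orientations are given as [roll, pitch, yaw] about the fixed x, y, z axes, in that order (R = Rz(yaw) Ry(pitch) Rx(roll)).
In Python, from station import ctrl, viewer, ticket, nets gives the robot as it stands.
- The arm moves only by the tool carry_out, never from a script. Its argument "commands" is one flat list of numbers, 7 for each row, row after row: the closure, from -1 (fully open) to 1 (shut), so that 0 is half open, then the shift along the world's x, y, z in cm, then the turn, a rotation vector about the world's x, y, z in rad. In form: [gripper, tx, ty, tz, ax, ay, az, gripper, tx, ty, tz, ax, ay, az, ...]. A call has 1 to 12 rows; each row is the pose to reach, as a shift and turn from the pose measured when the call began; what a row does not reach only later rows make up. A row lasts 1/12 s, in which the tool goes at most 41.7 mm and 7.16 degrees, less where a joint would pass 70% of its speed; a pose out of reach is approached as far as the arm can. A call with a gripper value outside its range is refused whole. The fingers move at their own pace and stop on an object; "force" is the grip in N (left out, the last holds). Time passes only in rows, so rows that repeat a pose let the fingers close. It gives the time, the measured TCP pose, the force and the opening at its end, in the units of the state.
- ctrl.get_obs(): the state, without advancing time (a new reading comes with each control period).
- viewer.camera(name): name is "scene" or "side" or "wrist"; returns (picture, depth): 420x560x3 uint8, blue, green, red; 420x560 float32, m along the optical axis (not along the pixel's ray), 0 where there is no reading.
- viewer.camera_info(name): a dict with "fx", "fy", "cx", "cy" (pixels), "D" ([k1, k2, p1, p2, k3] as OpenCV has them; the pictures are not rectified), "R" (3x3) and "t" (3): a world point X has camera coordinates R X + t. Camera axes: x right, y down, z forward; pixel columns grow to the right and rows downward; lengths in m; the calibration is good to about 2 mm. A picture is of the moment at which its call begins: read the wrist's pose just before it. camera_info takes no time and is no camera call; for the wrist camera it gives the pose at the moment of the call.
- ticket.hand_in(): hands the job in, once; it reports no verdict.
Trained networks look in the newest picture that a camera, given by its name, has taken for a name from the list of things; names that differ only in an ending like _2 or _b are one class to them, and where a whole thing is asked for, a point or a joint stands for the part that bears it (a point fixed in the world has none). Each returns a list of dicts, best first, with "confidence" (0 to 1); they miss things now and then, are a little off and sometimes report something else, mostly with a low value. They report only what shows in the picture. A call takes as long as a camera call.
- nets.silhouettes(camera, thing): "region" (420x560 bool, what is visible of it) and "extent" ([left, top, right, bottom] in pixels, round what is visible of it).
The state is a dict: "time_s": time; "qpos": joint angles; "joint_vel": joint speeds; "tau": joint torques, N m; "ee_pos": TCP position; "eef_rot": TCP orientation; "force": force on the tool from outside, world axes, zero at the start; "moment": the same for the moment, N m; "grip_width": finger opening in m.
Only numpy, scipy, OpenCV 4.12 (cv2) and the standard library are available. Lean on these libraries where they do the work, as an engineer would, in place of code of your own. Each camera call takes 0.05 s, during which the arm holds its last target. There are 200 camera calls.

## Working session

There is one attempt and no reset: what is moved stays moved. The work goes in short steps, Python scripts to look and compute and a tool call to move; the robot and the scene stay as the last step left them, time stands still between calls to the robot, and variables do not carry over. Pictures are saved under pics/ and viewed, about 8 in all and at most 12, crops included, and the job is handed in when it is done.

Besides the shell and the picture viewer there is one more tool, called after "Call:" as name(argument=value, ...) on one line, values as JSON. carry_out: Moves the arm, as the interface text tells. Its arguments: {"type":"object","properties":{"commands":{"type":"array","items":{"type":"number"}},"force":{"type":"number"}},"required":["commands"]}

```bash
mkdir -p pics; ls
cat > h.py <<'E'
import numpy as np, cv2
from station import ctrl, viewer, ticket, nets
def cloud(name):
    im,d=viewer.camera(name); c=viewer.camera_info(name)
    K=np.array([[c['fx'],0,c['cx']],[0,c['fy'],c['cy']],[0,0,1]]); D=np.array(c['D'])
    v,u=np.mgrid[:420,:560]
    p=cv2.undistortPoints(np.stack([u.ravel(),v.ravel()],1).astype(np.float64)[:,None],K,D)[:,0]
    P=np.c_[p,np.ones(len(p))]*d.reshape(-1,1)
    W=(P-np.array(c['t']))@np.array(c['R'])
    W[d.ravel()==0]=np.nan
    return im,d,W.reshape(420,560,3)
E
python3 - <<'E'
from h import *
o=ctrl.get_obs(); print({k:np.round(v,3) for k,v in o.items()})
for n in ['scene','side']:
    im,d,W=cloud(n); cv2.imwrite(f'pics/{n}0.png',im); 
    for t in ['wide_box','wide_lid','narrow_box','jar','bolt','tape','spray','mug','screwdriver','wrench']:
        for r in nets.silhouettes(n,t)[:2]:
            m=r['region']; p=W[m]; p=p[~np.isnan(p[:,0])]
            if not len(p): continue
            print(n,t,round(r['confidence'],2),np.round(r['extent']),np.round(np.median(p,0),3),np.round(np.percentile(p,2,axis=0),3),np.round(np.percentile(p,98,axis=0),3))
            q=p[np.abs(p[:,2]-.114)<.006]
            if 'box' in t and len(q)>100:
                b=cv2.minAreaRect(q[:,:2].astype(np.float32)*1000); print('  lid rect',b,q[:,2].mean())
E
```

```text
pics
{'time_s': np.float64(0.0), 'qpos': array([-0.067,  0.3  ,  1.522,  0.   ,  1.321, -0.067]), 'joint_vel': array([-0.   ,  0.   , -0.   ,  0.   ,  0.001,  0.   ]), 'tau': array([-2.0000e-03, -5.3181e+01, -3.5274e+01,  7.1000e-02,  2.4000e-02,
       -0.0000e+00]), 'ee_pos': array([0.55 , 0.   , 0.205]), 'eef_rot': array([-3.141e+00,  1.000e-03,  0.000e+00]), 'force': array([-0.002, -0.033, -0.203]), 'moment': array([0.016, 0.023, 0.037]), 'grip_width': np.float64(0.094)}
scene wide_box 0.63 [319. 233. 478. 396.] [0.57  0.272 0.116] [0.461 0.149 0.005] [0.625 0.363 0.119]
  lid rect ((537.9237670898438, 251.85198974609375), (210.2682342529297, 160.73248291015625), 81.05713653564453) 0.11625870247817412
scene wide_lid 0.69 [323. 233. 482. 360.] [0.543 0.265 0.117] [0.459 0.152 0.112] [0.618 0.358 0.119]
scene narrow_box 0.8 [185. 125. 260. 215.] [ 0.532 -0.228  0.097] [ 0.438 -0.321  0.005] [ 0.576 -0.177  0.12 ]
  lid rect ((490.4505615234375, -258.2383728027344), (161.14990234375, 141.31626892089844), 12.644132614135742) 0.11694380556350607
scene jar 0.68 [281. 219. 303. 255.] [0
[... 1690 characters left out ...]
. 211. 285. 253.] [ 0.52  -0.015  0.044] [ 0.509 -0.026  0.004] [0.546 0.012 0.07 ]
side bolt 0.84 [310. 201. 330. 229.] [ 0.646 -0.016  0.016] [ 0.633 -0.028 -0.   ] [0.667 0.005 0.06 ]
side tape 0.9 [209. 252. 238. 280.] [ 0.397 -0.001  0.019] [ 0.369 -0.027  0.002] [0.427 0.031 0.024]
side spray 0.55 [334. 126. 368. 212.] [ 0.745 -0.002  0.109] [ 0.734 -0.016  0.   ] [0.79  0.038 0.19 ]
side mug 0.84 [289. 143. 318. 185.] [0.757 0.152 0.057] [0.736 0.132 0.001] [0.813 0.21  0.089]
side screwdriver 0.78 [118. 208. 177. 234.] [0.377 0.231 0.019] [0.314 0.226 0.005] [0.428 0.248 0.026]
side wrench 0.65 [193. 318. 293. 384.] [ 0.309 -0.174  0.007] [ 0.235 -0.19   0.001] [ 0.405 -0.156  0.009]
```

View pics/scene0.png

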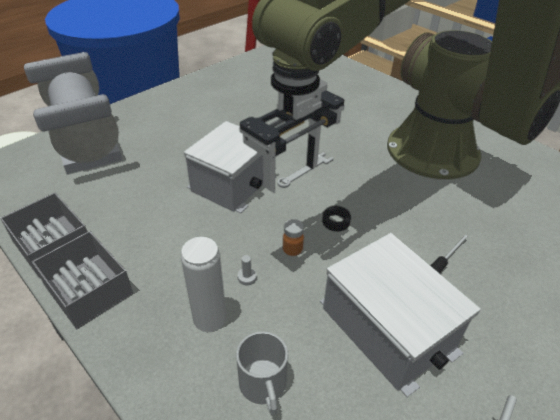

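View pics/side0.png

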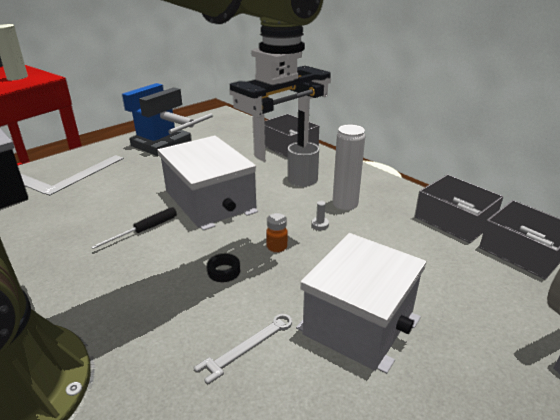

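Run:
```python
from h import *
for n in ['scene','side']:
    im,d,W=cloud(n)
    m=(abs(W[...,2]-.115)<.006)&(W[...,1]>.1)&(W[...,1]<.42)&(W[...,0]>.38)&(W[...,0]<.7)
    m=cv2.morphologyEx(m.astype(np.uint8),cv2.MORPH_OPEN,np.ones((3,3)))>0
    q=W[m][:,:2]
    b=cv2.minAreaRect(q.astype(np.float32)*1000); print(n,b,len(q))
    a=-.157; e=np.array([np.cos(a),np.sin(a)]); f=np.array([-e[1],e[0]])
    u=q@e; v=q@f
    # edges: per-bin extremes
    for lab,s,t in(('u',u,v),('v',v,u)):
        bins=np.linspace(np.percentile(t,8),np.percentile(t,92),9)
        lo=[np.percentile(s[(t>=x)&(t<y)],1) for x,y in zip(bins,bins[1:])]; hi=[np.percentile(s[(t>=x)&(t<y)],99) for x,y in zip(bins,bins[1:])]
        c=(bins[1:]+bins[:-1])/2
        print(lab,np.median(lo).round(4),np.median(hi).round(4),'slopes',np.polyfit(c,lo,1)[0].round(3),np.polyfit(c,hi,1)[0].round(3))
```

```text
scene ((536.7748413085938, 252.140625), (210.4131317138672, 160.75033569335938), 81.16647338867188) 9737
u 0.4141 0.5689 slopes 0.01 -0.005
v 0.2314 0.437 slopes 0.001 -0.006
side ((534.7382202148438, 253.87501525878906), (213.8510284423828, 154.69410705566406), 81.57703399658203) 2691
u 0.4127 0.5638 slopes -0.007 0.005
v 0.2295 0.434 slopes -0.003 -0.017
```

Wide box is the one on the robot's left (scene px ~(400,305), side px ~(208,180)), with origin ≈(0.538, 0.252) and yaw ≈ -0.157. The narrow box sits at the right. The jar, bolt and tape lie between the boxes, and the spray and mug are beyond. Moving above the pressing edge with the fingers shut and the jaws along the box's y.

Call:
carry_out(commands=[1,-0.66,2.19,0,0,0,0.118,1,-1.32,4.38,0,0,0,0.236,1,-1.98,6.57,0,0,0,0.354,1,-2.64,8.76,0,0,0,0.472,1,-3.3,10.95,0,0,0,0.59,1,-3.96,13.14,0,0,0,0.708,1,-4.62,15.33,0,0,0,0.826,1,-5.28,17.52,0,0,0,0.944,1,-5.94,19.71,0,0,0,1.062,1,-6.6,21.9,0,0,0,1.18,1,-7.26,24.1,0,0,0,1.298,1,-7.9,26.3,0,0,0,1.414], force=20)

```text
time_s: 2.2
ee_pos: [0.4705, 0.2641, 0.2055]
eef_rot: [3.141, -0.0, 1.42]
force: [-0.2, 0.2, -0.5]
grip_width: 0.0173
```

Call:
carry_out(commands=[1,0,-0.1,-2.5,0,0,0,1,0,-0.1,-5,0,0,0,1,0,-0.1,-7,0,0,0,1,0,-0.1,-8.2,0,0,0,1,0,-0.1,-8.6,0,0,0,1,0,-0.1,-8.6,0,0,0,1,0,-0.1,-8.6,0,0,0])

```text
time_s: 2.78
ee_pos: [0.4709, 0.2632, 0.1203]
eef_rot: [3.141, -0.001, 1.42]
force: [-0.6, 0.6, 0.8]
grip_width: 0.0002
```

Run:
```python
from h import *
o=ctrl.get_obs(); print(o['ee_pos'],o['force'],o['grip_width'])
im,d,W=cloud('side'); cv2.imwrite('pics/side1.png',cv2.resize(im[90:270,100:340],None,fx=2.5,fy=2.5))
```

```text
[0.47086216 0.26318459 0.12026179] [-0.57422115  0.64903524  0.78676237] 0.00015358433779948458
```

View pics/side1.png

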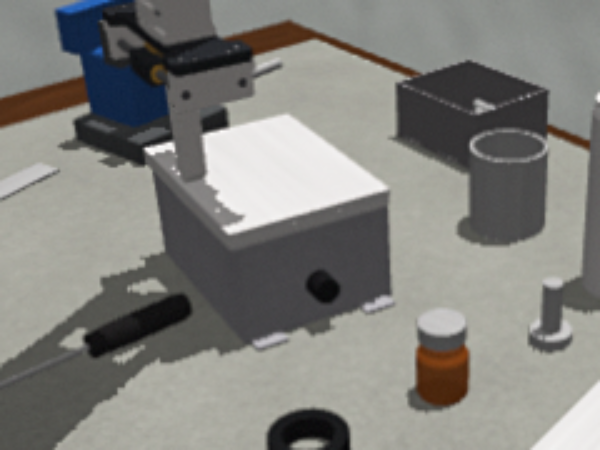

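The shut fingertips hover just inside the middle of the near edge (crop px ~(193,180)). Pressing.

Call:
carry_out(commands=[1,0,0,-0.4,0,0,0,1,0,0,-0.6,0,0,0,1,0,0,-0.8,0,0,0,1,0,0,-1.0,0,0,0,1,0,0,-1.15,0,0,0,1,0,0,-1.15,0,0,0,1,0,0,-1.15,0,0,0])

```text
time_s: 3.42
ee_pos: [0.4711, 0.2633, 0.1092]
eef_rot: [3.14, -0.001, 1.42]
force: [-0.7, 0.5, 4.4]
grip_width: 0.0003
```

Call:
carry_out(commands=[1,0,0,-0.15,0,0,0,1,0,0,-0.25,0,0,0,1,0,0,-0.25,0,0,0])

```text
time_s: 3.67
ee_pos: [0.4712, 0.2634, 0.1072]
eef_rot: [3.139, -0.001, 1.42]
force: [-2.5, -1.6, 9.1]
grip_width: 0.0004
```

Call:
carry_out(commands=[1,0,0,2,0,0,0,1,-1.5,0.24,4.5,0,0,0,1,-4,0.64,7,0,0,0,1,-7,1.1,9.3,0,0,0,1,-9,1.4,9.3,0,0,0,1,-9,1.4,9.3,0,0,0,1,-9,1.4,9.3,0,0,0,1,-9,1.4,9.3,0,0,0,1,-9,1.4,9.3,0,0,0,1,-9,1.4,9.3,0,0,0,1,-9,1.4,9.3,0,0,0,1,-9,1.4,9.3,0,0,0])

```text
time_s: 4.67
ee_pos: [0.3815, 0.2772, 0.1999]
eef_rot: [3.14, -0.001, 1.419]
force: [0.0, 0.5, 0.1]
grip_width: 0.0003
```

Call:
carry_out(commands=[1,0,0,0,0,0,0,1,0,0,0,0,0,0,1,0,0,0,0,0,0,1,0,0,0,0,0,0,1,0,0,0,0,0,0,1,0,0,0,0,0,0,1,0,0,0,0,0,0,1,0,0,0,0,0,0,1,0,0,0,0,0,0,1,0,0,0,0,0,0,1,0,0,0,0,0,0,1,0,0,0,0,0,0])

```text
time_s: 5.67
ee_pos: [0.3815, 0.2772, 0.1999]
eef_rot: [3.14, -0.001, 1.419]
force: [0.2, -0.4, -0.6]
grip_width: 0.0007
```

Run:
```python
from h import *
o=ctrl.get_obs(); print(o['ee_pos'],o['force'],o['time_s'])
im,d,W=cloud('side'); cv2.imwrite('pics/side2.png',cv2.resize(im[70:270,100:340],None,fx=2.5,fy=2.5))
for r in nets.silhouettes('side','wide_lid')[:2]:
    p=W[r['region']]; p=p[~np.isnan(p[:,0])]
    L=np.c_[(p[:,:2]-[.538,.252])@np.array([[.9877,.1564],[-.1564,.9877]]),p[:,2]]
    print(r['confidence'],r['extent'],np.percentile(L,[2,50,98],axis=0).round(3))
    c=L-np.median(L,0); print(np.linalg.svd(c[::5],full_matrices=False)[2][2])
```

```text
[0.38148971 0.27723448 0.19988553] [ 0.23757255 -0.41862554 -0.62760127] 5.6667
0.98 [177.5, 98.1, 255.2, 167.9] [[-0.017 -0.105  0.107]
 [ 0.016 -0.025  0.193]
 [ 0.073  0.105  0.239]]
[-0.80329474  0.03259368 -0.59468917]
```

View pics/side2.png

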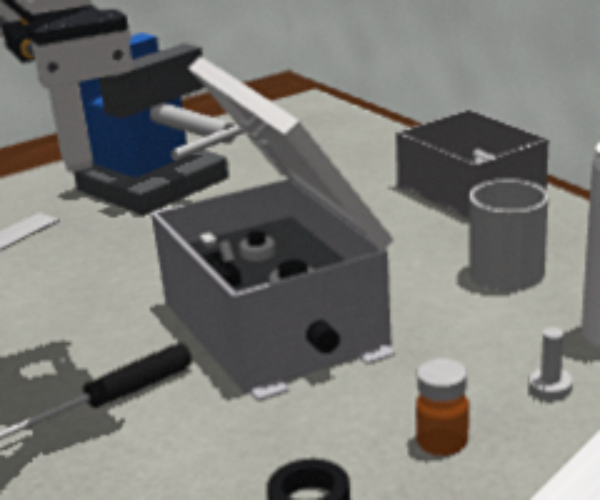

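The lid stands at about 1.0 rad with its free edge at box x≈-15, z≈0.24 m. The buttons are visible inside (collars at crop px ~(257,243) and ~(292,270)). Pushing the lid back.

Call:
carry_out(commands=[1,4,-0.6,0,0,0,0,1,7.9,-1.25,0,0,0,0,1,11,-1.75,0,0,0,0,1,12.8,-2.0,0,0,0,0,1,14.3,-2.25,0,0,0,0,1,15.8,-2.5,0,0,0,0,1,17.3,-2.75,0,0,0,0,1,18.8,-3.0,0,0,0,0,1,20.3,-3.2,0,0,0,0,1,21.8,-3.4,0,0,0,0,1,23,-3.6,0,0,0,0,1,24,-3.8,0,0,0,0])

```text
time_s: 6.77
ee_pos: [0.622, 0.2391, 0.1994]
eef_rot: [3.141, -0.001, 1.419]
force: [-27.0, 3.6, 3.5]
grip_width: 0.0003
```

Call:
carry_out(commands=[1,0.4,0,0,0,0,0,1,0.4,0,0,0,0,0,1,0.4,0,0,0,0,0,1,0.4,0,0,0,0,0,1,0.4,0,0,0,0,0,1,0.4,0,0,0,0,0])

```text
time_s: 7.27
ee_pos: [0.6229, 0.2396, 0.1992]
eef_rot: [-3.134, 0.001, 1.42]
force: [-26.8, -1.7, 8.6]
grip_width: 0.0008
```

Run:
```python
from h import *
o=ctrl.get_obs(); print(o['ee_pos'],o['force'],o['time_s'])
im,d,W=cloud('side'); cv2.imwrite('pics/side3.png',cv2.resize(im[50:250,100:340],None,fx=2.5,fy=2.5))
for n in ['side']:
  for r in nets.silhouettes(n,'wide_lid')[:1]:
    p=W[r['region']]; p=p[~np.isnan(p[:,0])]
    L=np.c_[(p[:,:2]-[.538,.252])@np.array([[.9877,.1564],[-.1564,.9877]]),p[:,2]]
    print(r['confidence'],r['extent'],np.percentile(L,[2,50,98],axis=0).round(3))
```

```text
[0.62286134 0.2395637  0.19915973] [-26.78643879  -1.74739016   8.63870345] 7.2667
0.66 [211.8, 85.7, 275.8, 164.8] [[ 0.074 -0.104  0.112]
 [ 0.096 -0.023  0.175]
 [ 0.121  0.104  0.255]]
```

View pics/side3.png

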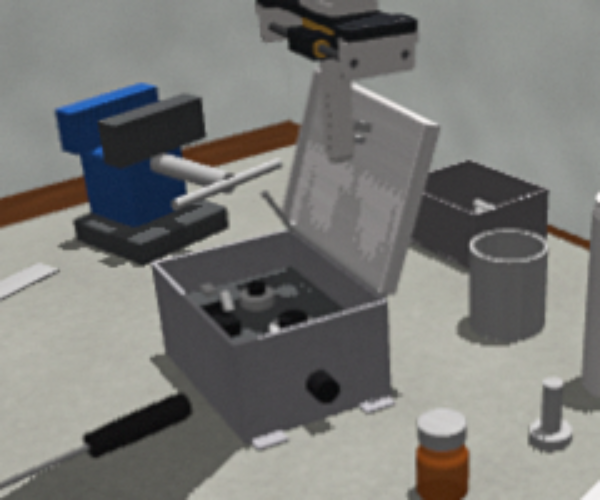

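The lid is at its stop (edge at box x≈0.12, z≈0.255, so about 1.9 rad), with the finger still pressing on it. Backing off and looking at the buttons.

Call:
carry_out(commands=[1,-2.5,0.4,0,0,0,0,1,-5.5,0.8,0,0,0,0,1,-9,1.3,1,0,0,0,1,-12.5,1.9,4,0,0,0,1,-15,2.3,6,0,0,0,1,-15,2.3,6,0,0,0,1,-15,2.3,6,0,0,0])

```text
time_s: 7.95
ee_pos: [0.4725, 0.2631, 0.2607]
eef_rot: [-3.137, -0.0, 1.422]
force: [0.0, 0.8, -0.3]
grip_width: 0.0007
```

Run:
```python
from h import *
o=ctrl.get_obs(); print(o['ee_pos'],o['force'],o['time_s'])
ims=[]
def loc(p): return np.c_[(p[:,:2]-[.538,.252])@np.array([[.9877,.1564],[-.1564,.9877]]),p[:,2]]
for n in ['side','scene','wrist']:
    im,d,W=cloud(n)
    for t in ['wide_lid','start_top','stop_top']:
      for r in nets.silhouettes(n,t)[:2]:
        p=W[r['region']]; p=p[~np.isnan(p[:,0])]
        if len(p)<5: continue
        print(n,t,round(r['confidence'],2),np.round(r['extent']),np.percentile(loc(p),[3,50,97],axis=0).round(3).tolist(), np.median(p,0).round(3))
    ims.append(im)
cv2.imwrite('pics/w4.png',np.vstack([np.hstack([cv2.resize(ims[0][90:240,140:300],(400,300)),cv2.resize(ims[1][180:420,280:520],(400,300))]),cv2.resize(np.hstack([ims[2],ims[2]*0]),(800,300))]))
```

```text
[0.47254475 0.2630643  0.26073952] [ 0.01180905  0.8427498  -0.28700083] 7.95
side wide_lid 0.92 [212.  82. 278. 167.] [[0.075, -0.103, 0.114], [0.099, -0.01, 0.185], [0.122, 0.103, 0.254]] [0.635 0.227 0.185]
side start_top 0.54 [210. 177. 225. 183.] [[-0.01, -0.056, 0.077], [-0.0, -0.047, 0.08], [0.011, -0.037, 0.082]] [0.531 0.205 0.08 ]
scene wide_lid 0.86 [302. 218. 419. 360.] [[0.081, -0.097, 0.113], [0.116, 0.02, 0.222], [0.129, 0.105, 0.259]] [0.652 0.255 0.222]
wrist wide_lid 0.78 [158. 365. 394. 407.] [[0.088, -0.1, 0.141], [0.093, 0.001, 0.165], [0.099, 0.106, 0.187]] [0.631 0.239 0.165]
wrist wide_lid 0.19 [124. 386. 158. 400.] [[0.233, -0.216, 0.002], [0.235, -0.191, 0.016], [0.244, -0.173, 0.03]] [0.74  0.026 0.016]
wrist start_top 0.79 [219. 250. 250. 275.] [[-0.007, -0.054, 0.071], [0.004, -0.041, 0.081], [0.018, -0.029, 0.082]] [0.536 0.211 0.081]
wrist stop_top 0.7 [304. 251. 317. 272.] [[-0.003, 0.031, 0.072], [0.004, 0.037, 0.081], [0.013, 0.045, 0.082]] [0.547 0.288 0.081]
wrist stop_top 0.19 [157. 360. 390. 411.] [[0.087, -0.1, 0.138], [0.093, 0.002, 0.165], [0.101, 0.107, 0.19]] [0.632 0.24  0.165]
```

View pics/w4.png

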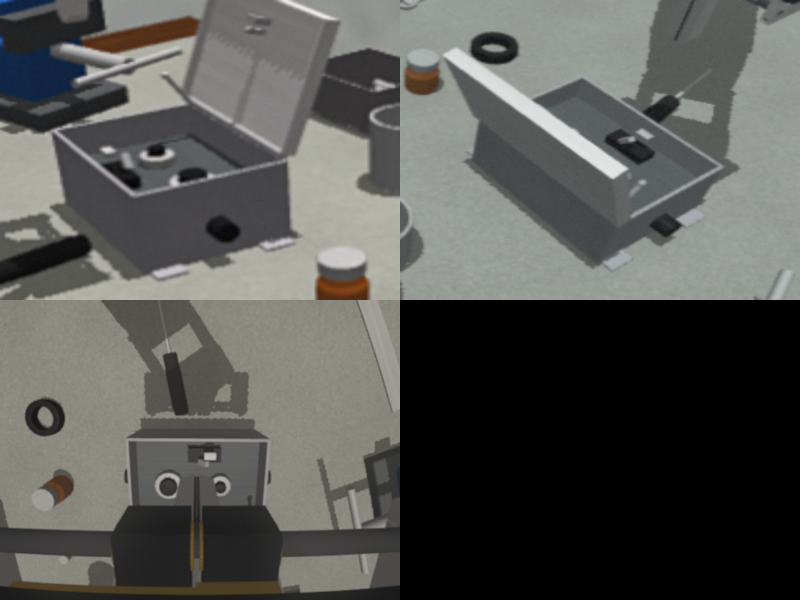

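Lid stays open at ~1.9 rad. Wrist view (lower left) shows the larger button at full-image px ~(234,262), the smaller at ~(310,262). The larger one measures (0.536, 0.209, ~0.08), as the model predicts (0.536, 0.207). Going above it and down.

Call:
carry_out(commands=[1,2,-1.7,0,0,0,0,1,4.2,-3.6,0,0,0,0,1,6.3,-5.4,0,0,0,0,1,6.3,-5.4,-3.5,0,0,0,1,6.3,-5.4,-7,0,0,0,1,6.3,-5.4,-10.5,0,0,0,1,6.3,-5.4,-14,0,0,0,1,6.3,-5.4,-16,0,0,0,1,6.3,-5.4,-17,0,0,0,1,6.3,-5.4,-17,0,0,0,1,6.3,-5.4,-17,0,0,0])

```text
time_s: 9.47
ee_pos: [0.5364, 0.2086, 0.0899]
eef_rot: [-3.134, 0.001, 1.42]
force: [-0.4, 0.8, 1.5]
grip_width: 0.0004
```

Call:
carry_out(commands=[1,0,0,-0.6,0,0,0,1,0,0,-1.0,0,0,0,1,0,0,-1.3,0,0,0,1,0,0,-1.6,0,0,0,1,0,0,-1.75,0,0,0,1,0,0,-1.75,0,0,0,1,0,0,-1.75,0,0,0])

```text
time_s: 10.05
ee_pos: [0.5375, 0.209, 0.0757]
eef_rot: [-3.138, -0.0, 1.42]
force: [-9.3, -2.8, 30.4]
grip_width: 0.0005
```

Run:
```python
from h import *
o=ctrl.get_obs(); print(o['ee_pos'],o['force'],o['moment'],o['time_s'])
im,d,W=cloud('side'); w,_,_=cloud('wrist')
cv2.imwrite('pics/s5.png',np.hstack([cv2.resize(im[130:220,150:270],(480,360),interpolation=cv2.INTER_CUBIC),cv2.resize(w[200:420,180:360],(300,360))]))
```

```text
[0.53752464 0.2090131  0.0757476 ] [-9.2824452  -2.80799288 30.39285304] [-0.53440016  1.73902073  0.01994292] 10.05
```

View pics/s5.png

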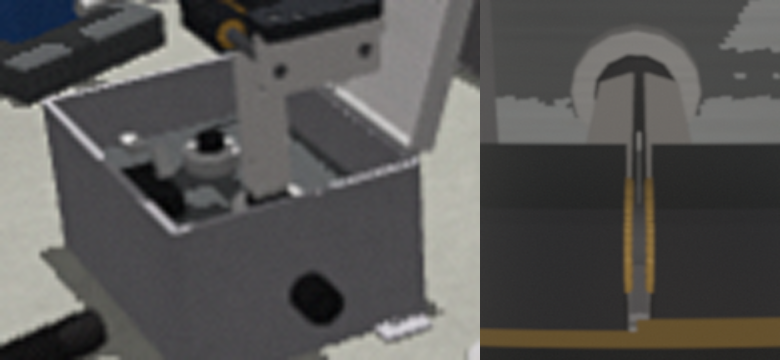

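The shut fingers are wide enough to sit on the steel collar (wrist crop: fingertips cover the button, corners over the ring at ~(635,90)). They stopped at z≈0.0757 with 30 N, so the press is doubtful. I'll lift, tilt the tool about the box's x so only a 16 mm edge enters, and press again.

Call:
carry_out(commands=[1,0,0,2,0,0,0,1,0,0,4,0,0,0,1,0,0.3,4,0.099,-0.016,0,1,0,0.6,4,0.198,-0.031,0,1,0,0.9,4,0.296,-0.047,0,1,0,1.05,4,0.395,-0.062,0,1,0,1.05,4,0.395,-0.062,0,1,0,1.05,4,0.395,-0.062,0])

```text
time_s: 10.82
ee_pos: [0.5375, 0.2185, 0.1156]
eef_rot: [-3.139, -0.398, 1.419]
force: [-0.0, 0.2, 0.7]
grip_width: 0.0002
```

Call:
carry_out(commands=[1,0,0.05,-1.5,0,0,0,1,0,0.05,-2.6,0,0,0,1,0,0.05,-3.0,0,0,0,1,0,0.05,-3.4,0,0,0,1,0,0.05,-3.7,0,0,0,1,0,0.05,-4.0,0,0,0,1,0,0.05,-4.0,0,0,0,1,0,0.05,-4.0,0,0,0])

```text
time_s: 11.48
ee_pos: [0.5374, 0.2195, 0.0768]
eef_rot: [-3.139, -0.398, 1.42]
force: [-8.7, -1.0, 13.4]
grip_width: 0.0001
```

Run:
```python
from h import *
o=ctrl.get_obs(); print(o['ee_pos'],o['force'],o['moment'],o['time_s'])
im,d,W=cloud('side'); w,_,_=cloud('wrist')
cv2.imwrite('pics/s6.png',np.hstack([cv2.resize(im[130:220,150:270],(480,360),interpolation=cv2.INTER_CUBIC),cv2.resize(w[200:420,180:360],(300,360))]))
```

```text
[0.53744675 0.21952094 0.07681166] [-8.69505105 -0.98640093 13.38057708] [0.74462446 1.36373845 0.57658568] 11.4833
```

View pics/s6.png

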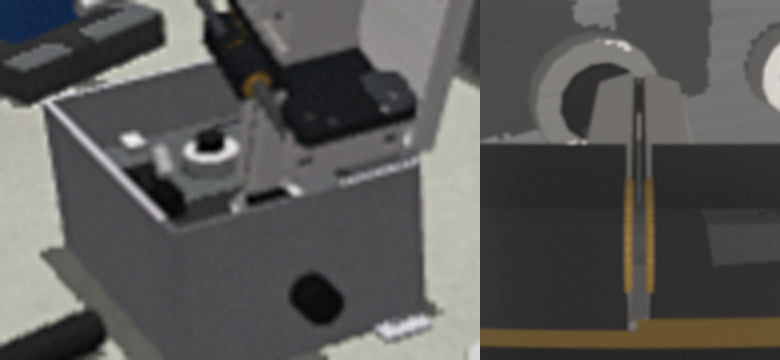

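Call:
carry_out(commands=[1,0,-0.05,-0.2,0,0,0,1,0,-0.05,-0.3,0,0,0,1,0,-0.05,-0.3,0,0,0])

```text
time_s: 11.83
ee_pos: [0.5377, 0.2196, 0.0764]
eef_rot: [-3.141, -0.4, 1.421]
force: [-14.4, -3.6, 27.5]
grip_width: 0.0003
```

Run:
```python
from h import *
o=ctrl.get_obs(); print(o['ee_pos'],o['force'],o['time_s'])
im,d,W=cloud('wrist')
np.set_printoptions(linewidth=200)
print('grey/z(mm) row 258');
for r in (250,258,264):
    print(r,[(int(im[r,c].mean()),round(float(W[r,c,2])*1000)) for c in range(208,250,2)])
for t in ['start_top','stop_top']:
  for q in nets.silhouettes('wrist',t)[:1]:
    p=W[q['region']]; print(t,q['confidence'],q['extent'],np.nanpercentile(p,[5,50,95],axis=0).round(4).tolist())
```

```text
[0.53768469 0.21963098 0.0763815 ] [-14.36043187  -3.56175509  27.52942387] 11.8333
grey/z(mm) row 258
250 [(74, 58), (84, 59), (92, 64), (93, 68), (108, 70), (124, 70), (127, 71), (126, 71), (126, 71), (126, 71), (127, 71), (127, 71), (108, 70), (55, 73), (44, 72), (51, 74), (50, 74), (49, 75), (49, 74), (49, 75), (48, 74)]
258 [(80, 59), (92, 63), (93, 68), (105, 70), (124, 71), (124, 71), (124, 70), (124, 71), (124, 72), (126, 71), (104, 71), (48, 72), (46, 73), (47, 74), (47, 75), (47, 74), (47, 74), (46, 75), (48, 74), (48, 75), (53, 74)]
264 [(77, 58), (89, 65), (97, 70), (119, 70), (129, 71), (127, 71), (128, 71), (128, 72), (128, 71), (126, 71), (91, 70), (43, 72), (44, 74), (47, 74), (48, 75), (46, 74), (46, 75), (46, 75), (47, 74), (47, 75), (79, 75)]
start_top 0.91 [227.6, 239.4, 267.3, 286.0] [[0.5243, 0.1968, 0.0717], [0.5311, 0.2029, 0.0742], [0.5433, 0.2148, 0.0755]]
stop_top 0.88 [363.7, 229.7, 394.8, 262.8] [[0.5413, 0.2798, 0.0712], [0.5475, 0.2851, 0.0798], [0.556, 0.2941, 0.0814]]
```

Depth confirms it. The larger button's top now reads 0.0745 m against 0.081 when up (6 mm down, at its hard stop), while the smaller one still reads 0.080. Releasing and retreating.

Call:
carry_out(commands=[1,0,0,1.5,0,0,0,1,0,0,4,0,0,0,1,-2,0.3,8,0,0,0,1,-5,0.8,12,0,0,0,1,-8,1.3,16,0,0,0,1,-11,1.7,18,0,0,0,1,-11,1.7,18,-0.099,0.016,0,1,-11,1.7,18,-0.198,0.031,0,1,-11,1.7,18,-0.296,0.047,0,1,-11,1.7,18,-0.395,0.062,0,1,-11,1.7,18,-0.395,0.062,0,1,-11,1.7,18,-0.395,0.062,0])

```text
time_s: 12.98
ee_pos: [0.4276, 0.2376, 0.2562]
eef_rot: [-3.138, -0.002, 1.423]
force: [-0.2, 0.2, -0.9]
grip_width: 0.0005
```

Run:
```python
from h import *
o=ctrl.get_obs(); print(o['ee_pos'],o['force'],o['time_s'])
ims=[]
for n in ['side','scene','wrist']:
    im,d,W=cloud(n); ims.append(im)
    for t in (['wide_lid','start_top','stop_top'] if n=='wrist' else ['wide_lid','narrow_lid','jar','bolt','tape','screwdriver','wrench','mug','spray']):
      for r in nets.silhouettes(n,t)[:1]:
        p=W[r['region']]; print(n,t,round(r['confidence'],2),np.round(r['extent']),np.nanmedian(p,0).round(3),'zmax',np.nanpercentile(p[:,2],97).round(3))
cv2.imwrite('pics/f7.png',cv2.resize(np.hstack(ims[:2]),(800,300)))
```

```text
[0.427582   0.23755611 0.2561948 ] [-0.24265307  0.22309833 -0.86249813] 12.9833
side wide_lid 0.83 [213.  82. 277. 166.] [0.634 0.227 0.184] zmax 0.254
side narrow_lid 0.65 [301. 232. 427. 328.] [ 0.473 -0.267  0.114] zmax 0.116
side jar 0.83 [267. 212. 284. 254.] [ 0.52  -0.015  0.044] zmax 0.07
side bolt 0.66 [312. 201. 330. 230.] [ 0.646 -0.016  0.014] zmax 0.059
side tape 0.78 [209. 251. 238. 283.] [0.399 0.001 0.018] zmax 0.024
side screwdriver 0.76 [ 94. 209. 176. 246.] [0.366 0.232 0.018] zmax 0.026
side wrench 0.76 [193. 314. 294. 384.] [ 0.307 -0.174  0.007] zmax 0.009
side mug 0.62 [286. 143. 319. 187.] [0.758 0.155 0.058] zmax 0.089
scene wide_lid 0.82 [303. 218. 418. 361.] [0.653 0.254 0.224] zmax 0.259
scene narrow_lid 0.66 [184. 118. 274. 178.] [ 0.493 -0.249  0.118] zmax 0.12
scene jar 0.64 [282. 216. 303. 255.] [0.542 0.004 0.05 ] zmax 0.075
scene bolt 0.62 [239. 256. 256. 288.] [ 0.658 -0.005  0.016] zmax 0.063
scene tape 0.97 [322. 204. 352. 231.] [0.405 0.007 0.023] zmax 0.027
scene mug 0.78 [235. 329. 291. 416.] [0.777 0.171 0.053] zmax 0.093
scene spray 0.85 [184. 237. 226. 334.] [0.777 0.035 0.137] zmax 0.194
wrist wide_lid 0.63 [267. 372. 416. 408.] [0.634 0.335 0.135] zmax 0.161
wrist start_top 0.38 [203. 209. 414. 411.] [0.494 0.283 0.06 ] zmax 0.143
```

View pics/f7.png

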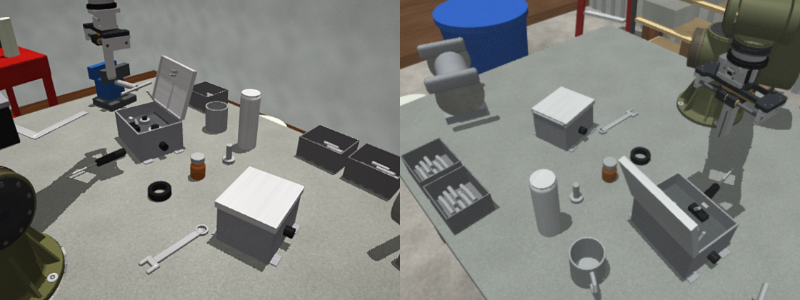

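The lid stays open, the narrow box is shut and nothing loose has moved. One last check on button height, then I hand in.

Run:
```python
from h import *
ok={}
for n in ['wrist','side']:
    im,d,W=cloud(n)
    for k,c,r in (('start',(.536,.2075),.009),('stop',(.548,.286),.006)):
        m=(np.hypot(W[...,0]-c[0],W[...,1]-c[1])<r)&(W[...,2]<.11)
        ok[n,k]=(int(m.sum()),np.median(W[m][:,2]).round(4) if m.any() else None)
print(ok)
z=ok['wrist','start'][1]
if z is not None and z>.0785: ticket.hand_in(); print('handed in')
```

```text
{('wrist', 'start'): (0, None), ('wrist', 'stop'): (0, None), ('side', 'start'): (20, np.float64(0.0807)), ('side', 'stop'): (12, np.float64(0.0806))}
```

```bash
python3 -c "
from station import ticket; print(ticket.hand_in())"
```

```text
the job is handed in; nothing more can be done
None
```

I opened the wide box, pushed its lid fully back, pressed and released the larger button, and handed the job in at about 13 s.

**Lid:** I pressed the near edge about 7 mm until the catch let go, and the lid sprang up to about 1.0 rad. I then pushed it to its stop at about 1.9 rad. In the last pictures it is still fully open (edge at z ≈ 0.255 m).

**Larger button:** I pressed it twice:
- **First press:** flat fingertips stopped at 30 N. I suspected they were resting on the collar, so I counted this press as doubtful.
- **Second press:** with the tool tilted, depth showed the button 6 mm down at its hard stop.

After release the side camera reads its top at 0.081 m, the same as the smaller button, so it is up again. The wrist camera could not see either button at that point, so only the side camera confirms this.

**Everything else:**
- The smaller button read 0.080 m during the second press, so it stayed up.
- The narrow box is shut.
- The jar, bolt, tape, mug and spray can are within a few millimetres of where they started. The wrench is too, by the side camera alone.
- The screwdriver's median reading moved 11 mm. The gripper no longer hides part of it, so more of it showed; its handle end is at the same pixels as before.
- The gripper is clear of everything, with about 0 N on it.

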